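# Stack and bed a stepped pulley blank

## Task

Build the stepped pulley on the sprung metal press plate: lay the large plywood disc flat on the plate, then the medium disc on it, then the small one, each centred on what is below so that the steps are even all round. Let go of the finished stack, then press straight down on its top firmly, with about 15 N for a second and never with more than 30 N, to bed the layers; then let go, leaving the stack in place. Leave the glue bottle, the tape roll and the offcut where they are.

Things in the scene. Friction and masses are not known exactly. Their poses are not given: they have to be found in the camera images.
- platen: round aluminium press plate, 84 mm diameter, 10 mm thick, level, its top about 35 mm above the table, over a fixed round green base (104 mm diameter, 20 mm high, with a flat steel foot bar 140 mm long and 8 mm high). Origin: centre of its top face; z up. It rides on a stiff spring and sinks by at most 3 mm under a firm push; the stiffness is not known, so the push must be judged by the force felt.
- large_disc: the largest of three plain plywood discs: 66 mm diameter, 15 mm thick, no hole, 40 g give or take a third. Origin: centre of its underside; z: its axis, out of its top face. At the start it lies on the slope of its own fixed wooden stand, which tilts it 22 degrees (z leans towards the robot's side), its lower rim against a lip that stands 8 mm above the slope; x points up the slope.
- medium_disc: the middle one of three plain plywood discs: 56 mm diameter, 15 mm thick, no hole, 30 g give or take a third. Origin: centre of its underside; z: its axis, out of its top face. At the start it lies on the slope of its own fixed wooden stand, which tilts it 22 degrees (z leans towards the robot's side), its lower rim against a lip that stands 8 mm above the slope; x points up the slope.
- small_disc: the smallest of three plain plywood discs: 46 mm diameter, 15 mm thick, no hole, 20 g give or take a third. Origin: centre of its underside; z: its axis, out of its top face. At the start it lies on the slope of its own fixed wooden stand, which tilts it 22 degrees (z leans towards the robot's side), its lower rim against a lip that stands 8 mm above the slope; x points up the slope.
- stand_large: fixed wooden stand that holds the large disc at the start: foot 90 mm (x) by 44 mm (y); a 34 mm wide board rises at 22 degrees towards its +x, up to 60 mm high, narrower than any disc, so that both ends of a disc's level diameter overhang it freely. Origin: centre of the foot's underside, on the table; its front faces -x.
- stand_medium: fixed wooden stand that holds the medium disc at the start: foot 90 mm (x) by 44 mm (y); a 34 mm wide board rises at 22 degrees towards its +x, up to 60 mm high, narrower than any disc, so that both ends of a disc's level diameter overhang it freely. Origin: centre of the foot's underside, on the table; its front faces -x.
- stand_small: fixed wooden stand that holds the small disc at the start: foot 90 mm (x) by 44 mm (y); a 34 mm wide board rises at 22 degrees towards its +x, up to 60 mm high, narrower than any disc, so that both ends of a disc's level diameter overhang it freely. Origin: centre of the foot's underside, on the table; its front faces -x.
- glue: bystander: closed white glue bottle, 60 mm diameter, 170 mm tall; origin: centre of its underside
- tape: bystander: roll of paper tape lying flat, 100 mm outer diameter, 24 mm high; origin: centre of its underside
- offcut: bystander: wooden offcut 100 x 45 x 18 mm lying flat; origin: centre of its underside
Mind the look-alikes: they are no part of the job. Leave any pink look-alike of the small_disc alone. What is shaped like the large_disc but orange is not meant.

How it is judged:
On the way, in this order (a step that is already met when the one before it is completed fails the run):
1. the large disc lies flat and centred on the press plate, released (horizontal distance between large_disc and platen below 0.004 m and angle between large_disc's own z axis and vertical below 0.08 rad and z of large_disc in the frame of platen between -0.003 and 0.003 m and contact force between the fingers and large_disc below 0.2 N), for 0.2 s.
2. the medium disc lies flat and centred on the large one, released (horizontal distance between large_disc and platen below 0.004 m and angle between each of large_disc, medium_disc's own z axis and vertical below 0.08 rad and z of large_disc in the frame of platen between -0.003 and 0.003 m and horizontal distance between medium_disc and large_disc below 0.004 m and z of medium_disc in the frame of platen between 0.012 and 0.018 m and contact force between the fingers and medium_disc below 0.2 N), for 0.2 s.
3. the small disc lies flat and centred on the medium one, released (horizontal distance between large_disc and platen below 0.004 m and angle between each of large_disc, medium_disc, small_disc's own z axis and vertical below 0.08 rad and z of large_disc in the frame of platen between -0.003 and 0.003 m and horizontal distance between medium_disc and large_disc below 0.004 m and z of medium_disc in the frame of platen between 0.012 and 0.018 m and horizontal distance between small_disc and medium_disc below 0.004 m and z of small_disc in the frame of platen between 0.027 and 0.033 m and contact force between the fingers and small_disc below 0.2 N), for 0.2 s.
4. the finished stack is pressed down with more than 10 N for at least half a second (horizontal distance between large_disc and platen below 0.004 m and angle between each of large_disc, medium_disc, small_disc's own z axis and vertical below 0.08 rad and z of large_disc in the frame of platen between -0.003 and 0.003 m and horizontal distance between medium_disc and large_disc below 0.004 m and z of medium_disc in the frame of platen between 0.012 and 0.018 m and horizontal distance between small_disc and medium_disc below 0.004 m and z of small_disc in the frame of platen between 0.027 and 0.033 m and contact force between small_disc and medium_disc above 10 N), for 0.5 s.
At the end, for the whole second after the job is handed in: The large disc lies on the press plate, the medium one on the large one and the small one on the medium one, each flat (within 0.08 rad and 3 mm of its proper height), each centred within 4 mm on what is directly below it, all at rest and released (horizontal distance between large_disc and platen below 0.004 m and angle between each of large_disc, medium_disc, small_disc's own z axis and vertical below 0.08 rad and z of large_disc in the frame of platen between -0.003 and 0.003 m and horizontal distance between medium_disc and large_disc below 0.004 m and z of medium_disc in the frame of platen between 0.012 and 0.018 m and horizontal distance between small_disc and medium_disc below 0.004 m and z of small_disc in the frame of platen between 0.027 and 0.033 m and linear speed of each of large_disc, medium_disc, small_disc below 0.02 m/s); the robot touches nothing.
It fails at once if the stack or the press plate is pushed with more than 30 N (contact force between any of large_disc, the arm, the fingers and platen above 30 N or contact force between small_disc and medium_disc above 30 N).
It fails at once if a bystander (glue bottle, tape roll, offcut) is moved by more than 30 mm or the bottle is tipped over (distance of any of glue, tape, offcut from where it was at the start of the episode above 0.03 m or angle between glue's own z axis and vertical above 0.5 rad).
It also fails if it takes over 72 s, if anything falls off the work surface, if the arm or the gripper's body presses on something with over 40 N, if the wrist force passes 120 N, or if a joint passes its speed limit or range.

## Robot

A 7-joint arm with a two-finger parallel gripper is mounted at the origin on the work surface. World frame = base frame: x ahead of the robot, y to its left, z up, the work surface at z = 0. Lengths are in m, angles in rad, forces in N, time in s.
With the tool pointing down it reaches from about 0.35 to 0.9 m from the base axis. Payload 8.1 kg.
Tool frame: the origin (TCP) lies at the very end of the fingers, on their centre line; the grasp point (between the pads) lies ctrl.hold_point_z behind it (ctrl.hold_point_z is the distance from the TCP to the grasp point, in m); z points along the fingers, y is the line along which they close (so a half turn about z gives the same grasp; the last joint's range is limited). The gripper opens to 92 mm and grips with 3 to 60 N. Pads are 19 mm wide; open, the fingers measure 130 mm over their backs; the gripper's body (75 mm by 190 mm) begins 47 mm behind the grasp point.
Start: joints at [-0.103, 0.434, 0.025, 1.573, -0.012, 1.134, -0.075], TCP at [0.625, -0, 0.227] pointing down, gripper open.
Joint ranges: [-2.62, 2.62], [-0.44, 2.09], [-1.27, 1.32], [0.08, 2.57], [-1.32, 4.46], [0.12, 2], [-2.74, 2.74]. Speed limits (rad/s): [2.22, 2.22, 3.01, 3.01, 3.14, 3.14, 3.14].

## Interface

Orientations are given as a unit quaternion [x, y, z, w].
In Python, from plant import monitor, vision, ctrl gives the robot as it stands.
- The arm moves only by the shell command python3 -m inch 'ROWS' [FORCE]. ROWS is JSON, a list of rows, each a list of 7 numbers: the gripper's target within -1 to 1 (fully open at 1, half-way at 0, shut at -1), then the shift along the tool's x, y, z in mm, then the turn, a rotation vector about the tool's x, y, z in degrees. In form: [[grip, x, y, z, wx, wy, wz], ...]. A call has 1 to 12 rows; each row shifts and turns the commanded pose from where the row before left it, along the tool's axes as they then stand; what a row does not reach is not made up. A row lasts 1/10 s, in which the tool goes at most 50 mm and 8.59 degrees, less where a joint would pass 70% of its speed; a pose out of reach is approached as far as the arm can. A call is refused whole if a number of a shift passes 50 or a number of a turn 8.59, either way. A call with a gripper value outside its range is refused whole. The fingers move at their own pace and stop on an object; FORCE is the grip in N (left out, the last holds). Time passes only in rows, so rows that do not move let the fingers close. It gives the time, the measured TCP pose, the force, the opening and the grip force at its end, in the units of the state.
- monitor.read_state(): the state, without advancing time (a new reading comes with each control period).
- vision.grab_frame(name): name is "scene" or "side" or "wrist"; returns (picture, depth): 384x512x3 uint8, blue, green, red; 384x512 float32, m along the optical axis (not along the pixel's ray), 0 where there is no reading.
- vision.calibration(name): a dict with "mtx" (3x3 intrinsics, pixels), "dist_coeffs" ([k1, k2, p1, p2, k3] as OpenCV has them; the pictures are not rectified), "R" (3x3) and "t" (3): a world point X has camera coordinates R X + t. Camera axes: x right, y down, z forward; pixel columns grow to the right and rows downward; lengths in m; the calibration is good to about 2 mm. A picture is of the moment at which its call begins: read the wrist's pose just before it. calibration takes no time and is no camera call; for the wrist camera it gives the pose at the moment of the call.
- ctrl.close_job(): hands the job in; it is judged then, once.
The state is a dict: "time": time; "q": joint angles; "joint_velocities": joint speeds; "joint_efforts": joint torques, N m; "eef_pos": TCP position; "tcp_rot": TCP orientation; "ft_force": force on the tool from outside, world axes, zero at the start; "ft_torque": the same for the moment, N m; "grip_width": finger opening in m; "grasp_force": force on a finger pad.
Only numpy, scipy, OpenCV 4.12 (cv2) and the standard library are available. Lean on these libraries where they do the work, as an engineer would, in place of code of your own. Each camera call takes 0.05 s, during which the arm holds its last target. There are 200 camera calls.

## Working session

There is one attempt and no reset: what is moved stays moved. The work goes in short steps, Python scripts to look and compute and a shell command to move; the robot and the scene stay as the last step left them, time stands still between calls to the robot, and variables do not carry over. Pictures are saved under pics/ and viewed, at most 10 in all, crops included, and the job is handed in when it is done.

```bash
mkdir -p pics
cat > look.py <<'E'
import cv2,numpy as np,sys
from plant import monitor,vision,ctrl
for n in sys.argv[2:]:
    C=vision.calibration(n); p,d=vision.grab_frame(n)
    cv2.imwrite(f'pics/{sys.argv[1]}_{n}.png',p); np.savez(f'pics/{sys.argv[1]}_{n}.npz',p=p,d=d,**{k:np.array(v) for k,v in C.items()})
E
python3 look.py a scene side wrist; python3 -c "
from plant import monitor,ctrl
print(monitor.read_state(),ctrl.hold_point_z)
import cv2,numpy as np
cv2.imwrite('pics/a_all.png',cv2.resize(np.hstack([cv2.imread('pics/a_%s.png'%n) for n in ('scene','side')]),(800,300)))"; ls
```

```text
{'time': 0.15, 'q': array([-0.10257823,  0.43502802,  0.02498792,  1.57383423, -0.01158459,
        1.13400455, -0.07507156]), 'joint_velocities': array([ 0.00159764, -0.00149803, -0.0005318 , -0.00213428, -0.00093582,
        0.00026042, -0.00269767]), 'joint_efforts': array([ 9.13879558e-04, -6.68263149e+01,  9.85680185e-01, -3.14695251e+01,
       -6.03506877e-02,  3.94195947e-02,  8.07748006e-05]), 'eef_pos': array([ 6.24639073e-01, -7.15852029e-05,  2.26167947e-01]), 'tcp_rot': array([ 7.07130497e-01,  7.07082839e-01, -4.40477484e-04, -3.53464239e-04]), 'ft_force': array([-0.48215965, -0.73985627,  0.52330226]), 'ft_torque': array([-0.0189405 , -0.00737413, -0.03130074]), 'grasp_force': 0.0, 'grip_width': 0.09183781269467088} 0.0188
look.py
pics
```

View pics/a_scene.png

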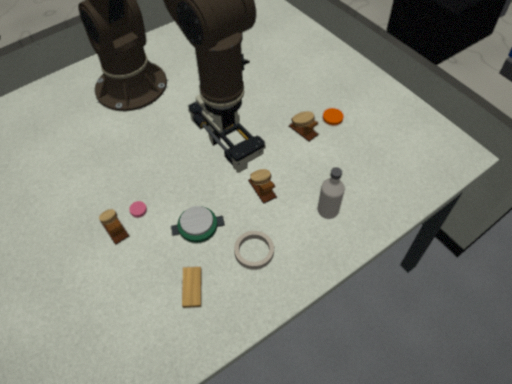

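View pics/a_side.png

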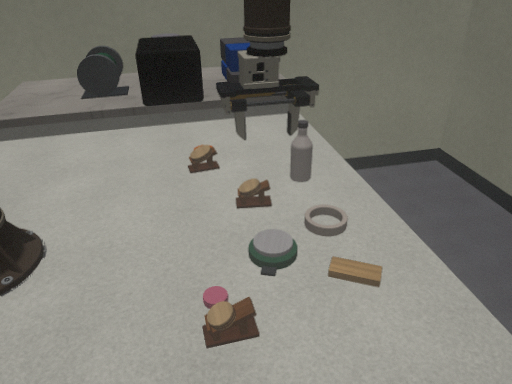

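The scene view shows the large disc at about (304,120), medium (261,177), small (108,216), platen (197,222), tape (254,248), bottle (331,195) and offcut (192,286). The look-alikes are orange (333,117) and pink (138,209). In the side view, the discs are at (203,153), (249,187) and (220,316), and the platen is at (273,243).

```bash
cat > geo.py <<'E'
import cv2,numpy as np
def load(f):
    z=np.load(f); return z['p'],z['d'],z['mtx'],z['dist_coeffs'],z['R'],z['t'].ravel()
def cloud(f):
    p,d,K,D,R,t=load(f); h,w=d.shape
    g=np.stack(np.meshgrid(np.arange(w),np.arange(h)),-1).reshape(-1,1,2).astype(np.float64)
    n=cv2.undistortPoints(g,K,D).reshape(h,w,2)
    X=np.dstack([n*d[...,None],d])
    return p,(X-t)@R, d>0
def project(X,f):
    p,d,K,D,R,t=load(f); return cv2.projectPoints(np.array(X,float).reshape(-1,3),cv2.Rodrigues(R)[0],t,K,D)[0].reshape(-1,2)
E
python3 - <<'E'
from geo import *
np.set_printoptions(precision=4,suppress=True)
R={'scene':dict(L=(304,121),M=(261,178),S=(109,216),P=(197,222),T=(254,248),G=(331,195),O=(192,286),orange=(333,117),pink=(138,209)),
'side':dict(L=(203,153),M=(249,187),S=(220,316),P=(273,243))}
for v in R:
    f=f'pics/a_{v}.npz'; p,X,ok=cloud(f); hsv=cv2.cvtColor(p,cv2.COLOR_BGR2HSV)
    for k,(u,w) in R[v].items():
        # region grow in HSV from seed
        m=np.zeros((386,514),np.uint8); q=cv2.GaussianBlur(p,(3,3),0)
        cv2.floodFill(q.copy(),m,(u,w),0,(28,)*3,(28,)*3,4|cv2.FLOODFILL_MASK_ONLY|(255<<8)|cv2.FLOODFILL_FIXED_RANGE)
        m=(m[1:-1,1:-1]>0)&ok; P=X[m]
        c=P.mean(0) if len(P) else None
        if len(P)<10: print(v,k,len(P),hsv[w,u],X[w,u]);continue
        _,s,V=np.linalg.svd(P-c); n=V[2]*np.sign(V[2][2])
        print(v,k,m.sum(),'hsv',hsv[w,u],'X',X[w,u],'mean',c,'n',n,'tilt',np.degrees(np.arccos(n[2])).round(1),'az',np.degrees(np.arctan2(n[1],n[0])).round(1),'ext',(P.min(0),P.max(0)))
E
```

```text
scene L 181 hsv [ 20 109 147] X [0.5261 0.3198 0.0627] mean [0.5099 0.3308 0.0584] n [-0.3586 -0.017   0.9333] tilt 21.0 az -177.3 ext (array([0.477 , 0.3004, 0.0308]), array([0.5417, 0.3616, 0.072 ]))
scene M 162 hsv [ 20 113 151] X [0.6205 0.0945 0.0625] mean [0.6055 0.1019 0.055 ] n [-0.4478  0.0455  0.893 ] tilt 26.7 az 174.2 ext (array([ 0.5638,  0.0762, -0.0004]), array([0.6297, 0.1276, 0.0675]))
scene S 112 hsv [ 19 110 158] X [ 0.4844 -0.2874  0.0558] mean [ 0.4743 -0.291   0.0524] n [-0.3871 -0.026   0.9217] tilt 22.8 az -176.2 ext (array([ 0.4543, -0.313 ,  0.0422]), array([ 0.4929, -0.2692,  0.0614]))Traceback (most recent call last):
  File "<stdin>", line 14, in <module>
    u, s, vh = gufunc(a, signature=signature)
               ~~~~~~^^^^^^^^^^^^^^^^^^^^^^^^
numpy._core._exceptions._ArrayMemoryError: Unable to allocate 93.3 GiB for an array with shape (111930, 111930) and data type float64
```

View pics/a_wrist.png

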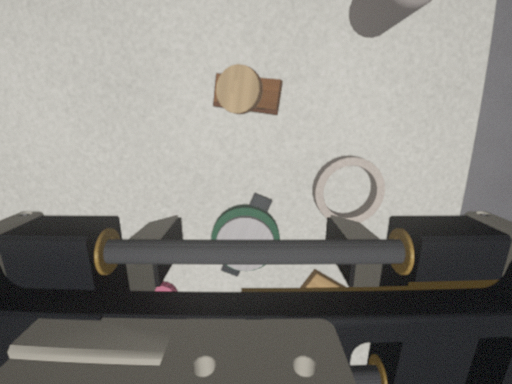

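The wrist view (up is +y, right is +x) shows the medium disc at about (238,88) on its stand. The tape is at (350,190), and the platen at (245,238) is partly hidden by the gripper.

```bash
cat >> geo.py <<'E'
from scipy.optimize import least_squares
def ray(uv,f):
    p,d,K,D,R,t=load(f); n=cv2.undistortPoints(np.array(uv,float).reshape(-1,1,2),K,D).reshape(-1,2)
    return -R.T@t, np.c_[n,np.ones(len(n))]@R
def onplane(uv,f,n,c):
    o,r=ray(uv,f); return o+r*(((c-o)@n)/(r@n))[:,None]
def disc(f,c0,rad,sel,tilt=True,zmin=0.03):
    """face of disc: colour mask sel(hsv), points within 1.4 rad of c0; plane from depth, contour ray-cast on plane, circle fit"""
    p,X,ok=cloud(f); hsv=cv2.cvtColor(p,cv2.COLOR_BGR2HSV).astype(int)
    m=ok&sel(hsv)&(np.linalg.norm(X-c0,axis=2)<1.3*rad)&(X[...,2]>zmin)
    m=m.astype(np.uint8); m=cv2.morphologyEx(m,cv2.MORPH_OPEN,np.ones((3,3)))
    l,lab,st,_=cv2.connectedComponentsWithStats(m); m=(lab==1+np.argmax(st[1:,4]))
    P=X[cv2.erode(m.astype(np.uint8),np.ones((3,3)))>0]; 
    if tilt:
        for i in range(8):
            c=P.mean(0); n=np.linalg.svd(P-c,full_matrices=False)[2][2]; n*=np.sign(n[2]); e=(P-c)@n
            P=P[abs(e-np.median(e))<max(.0015,2*np.std(e))]
    else: n=np.array([0,0,1.]); c=np.median(P,0)
    ct=max(cv2.findContours(m.astype(np.uint8),0,1)[0],key=cv2.contourArea); ct=cv2.convexHull(ct).reshape(-1,2)
    full=np.array(max(cv2.findContours(m.astype(np.uint8),0,1)[0],key=cv2.contourArea)).reshape(-1,2)
    Q=onplane(full,f,n,c); u=np.cross([0,1,0],n); u/=np.linalg.norm(u); v=np.cross(n,u)
    q=np.c_[(Q-c)@u,(Q-c)@v]
    r=least_squares(lambda s:np.hypot(q[:,0]-s[0],q[:,1]-s[1])-s[2],[0,0,rad],loss='soft_l1',f_scale=.001).x
    print(f,'px',m.sum(),'centre',(c+r[0]*u+r[1]*v).round(4),'r',r[2].round(4),'n',n.round(3),'tilt',np.degrees(np.arccos(n[2])).round(1),'az',np.degrees(np.arctan2(n[1],n[0])).round(1))
    return c+r[0]*u+r[1]*v,n
wood=lambda h:(h[...,0]>12)&(h[...,0]<28)&(h[...,1]>60)&(h[...,2]>105)
grey=lambda h:(h[...,1]<45)&(h[...,2]>60)
E
python3 - <<'E'
from geo import *
np.set_printoptions(precision=4,suppress=True)
p,X,ok=cloud('pics/a_scene.npz')
for k,(u,w) in dict(P=(197,221),G=(331,195),Gcap=(336,173),T=(240,255),T2=(268,243),O=(192,286),orange=(333,117),pink=(138,209)).items(): print(k,X[w,u],ok[w,u])
c=dict(L=([.51,.33,.058],.033),M=([.605,.102,.057],.028),S=([.474,-.291,.0524],.023))
for v in ('scene','side'):
    for k in c: print(k,end=' ');disc(f'pics/a_{v}.npz',np.array(c[k][0]),c[k][1],wood)
    disc(f'pics/a_{v}.npz',X[221,197],.042,grey,False)
print('M wrist');disc('pics/a_wrist.npz',np.array(c['M'][0]),.028,wood)
E
```

```text
P [ 0.6179 -0.1066  0.0348] True
G [0.7917 0.1828 0.1072] True
Gcap [0.7767 0.2022 0.1653] True
T [ 0.7589 -0.0705  0.0268] True
T2 [0.7699 0.0069 0.0207] True
O [ 0.7554 -0.2077  0.0171] True
orange [0.5355 0.4327 0.0201] True
pink [ 0.4785 -0.2113  0.0126] True
L pics/a_scene.npz px 189 centre [0.5083 0.3313 0.0587] r 0.0311 n [-0.391 -0.052  0.919] tilt 23.3 az -172.4
M pics/a_scene.npz px 182 centre [0.6053 0.1032 0.055 ] r 0.0266 n [-0.392  0.033  0.919] tilt 23.2 az 175.1
S pics/a_scene.npz px 122 centre [ 0.4751 -0.2915  0.0526] r 0.0202 n [-0.357 -0.025  0.934] tilt 21.0 az -176.0
pics/a_scene.npz px 733 centre [ 0.6121 -0.1061  0.0349] r 0.0413 n [0. 0. 1.] tilt 0.0 az 0.0
L pics/a_side.npz px 167 centre [0.507  0.3351 0.0578] r 0.0303 n [-0.381 -0.038  0.924] tilt 22.5 az -174.3
M pics/a_side.npz px 178 centre [0.6042 0.1037 0.0554] r 0.0254 n [-0.361  0.049  0.931] tilt 21.4 az 172.2
S pics/a_side.npz px 464 centre [ 0.4734 -0.2877  0.0529] r 0.0219 n [-0.365 -0.009  0.931] tilt 21.4 az -178.6
pics/a_side.npz px 838 centre [ 0.6116 -0.1053  0.0359] r 0.0423 n [0. 0. 1.] tilt 0.0 az 0.0
M wrist
pics/a_wrist.npz px 1843 centre [0.6057 0.1041 0.0559] r 0.0283 n [-0.377  0.061  0.924] tilt 22.5 az 170.8
```

```bash
python3 -m inch '[[1,40,-27,0,0,0,0],[1,40,-27,0,0,0,0],[1,40,-27,0,0,0,0],[1,40,-27,0,0,0,0],[1,40,-27,0,0,0,0],[1,40,-27,0,0,0,0],[1,40,-27,0,0,0,0],[1,40,-27,0,0,0,0]]'
python3 -m inch '[[1,0,0,0,0,0,8.3],[1,0,0,0,0,0,8.3],[1,0,0,0,0,0,8.3],[1,0,0,0,0,0,8.3],[1,0,0,0,0,0,8.3],[1,0,0,0,0,0,8.3],[1,0,0,0,0,0,8.3],[1,0,0,0,0,0,8.3],[1,0,0,0,0,0,8.3],[1,0,0,0,0,0,8.3],[1,0,0,0,0,0,0],[1,0,0,0,0,0,0]]'
cat >> geo.py <<'E'
from scipy.spatial.transform import Rotation as Ro
def goal(pos,az,tilt):
    """tool pose delta; az = world angle of tool x (deg), tilt: tool leaned for a slope rising toward az"""
    from plant import monitor
    s=monitor.read_state(); A=Ro.from_quat(s['tcp_rot'])
    a=np.radians(az); b=np.radians(tilt)
    x=np.array([np.cos(a)*np.cos(b),np.sin(a)*np.cos(b),np.sin(b)]); n=np.array([-np.cos(a)*np.sin(b),-np.sin(a)*np.sin(b),np.cos(b)])
    B=Ro.from_matrix(np.c_[x,np.cross(-n,x),-n])
    d=np.asarray(pos)-s['eef_pos']
    print('t',s['time'],'pos',s['eef_pos'].round(4),'turn tool deg',np.degrees((A.inv()*B).as_rotvec()).round(2),'shift mm now-axes',(1e3*A.inv().apply(d)).round(1),'shift goal-axes',(1e3*B.inv().apply(d)).round(1),'F',s['ft_force'].round(2),'w',round(s['grip_width'],4),'q',s['q'].round(2))
E
python3 look.py b wrist
python3 - <<'E'
from geo import *
c,n=disc('pics/b_wrist.npz',np.array([.508,.332,.058]),.033,wood)
az=np.degrees(np.arctan2(-n[1],-n[0])); 
goal(c+n*.05,az,22); goal(c-n*.012,az,22)
E
```

```text
time: 0.95
eef_pos: [0.4076, 0.3213, 0.2268]
tcp_rot: [0.707, 0.707, 0.0, 0.0]
ft_force: [0.7, -0.5, 0.8]
grip_width: 0.0918
grasp_force: 0.0
time: 2.15
eef_pos: [0.4089, 0.32, 0.2266]
tcp_rot: [0.998, 0.063, -0.0, 0.0]
ft_force: [0.1, -0.8, 1.0]
grip_width: 0.0919
grasp_force: 0.0
pics/b_wrist.npz px 2557 centre [0.5065 0.3353 0.0576] r 0.0324 n [-0.364 -0.039  0.931] tilt 21.5 az -173.9
t 2.2 pos [0.4089 0.32   0.2266] turn tool deg [-0.21 22.01  1.14] shift mm now-axes [ 80.5  -3.3 122.5] shift goal-axes [ 28.6  -4.9 143.7] F [-1.04  0.   -0.81] w 0.0916 q [-0.85  0.26  0.11  1.84 -0.03  1.05 -2.18]
t 2.2 pos [0.4089 0.32   0.2266] turn tool deg [-0.21 22.01  1.14] shift mm now-axes [103.2  -2.8 180.2] shift goal-axes [ 28.1  -4.9 205.7] F [-1.04  0.   -0.81] w 0.0916 q [-0.85  0.26  0.11  1.84 -0.03  1.05 -2.18]
```

View pics/b_wrist.png

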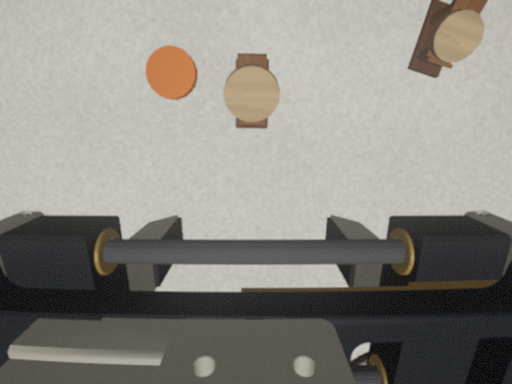

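The wrist view shows the large disc at (252,94), square on its stand at (236–267). The orange look-alike is at (171,72), with the medium disc at top right (458,36).

```bash
python3 -m inch '[[1,0,0,0,0,7.3,0],[1,0,0,0,0,7.3,0],[1,0,0,0,0,7.4,0],[1,9,-1.5,45,0,0,0],[1,9,-1.5,45,0,0,0],[1,10.5,-2,45,0,0,0],[1,0,0,0,0,0,0],[1,0,0,0,0,0,0]]'
python3 - <<'E'
from geo import *
c=np.array([.5065,.3353,.0576]);a=np.radians(6.8);n=np.array([-np.sin(.384)*np.cos(a),-np.sin(.384)*np.sin(a),np.cos(.384)])
goal(c-n*.012,6.8,22)
E
```

```text
time: 3.0
eef_pos: [0.4841, 0.3329, 0.1105]
tcp_rot: [0.981, 0.06, 0.186, -0.009]
ft_force: [0.0, -0.7, 0.4]
grip_width: 0.0919
grasp_force: 0.0
t 3.0 pos [0.4841 0.3329 0.1105] turn tool deg [0.14 0.51 0.28] shift mm now-axes [ 1.7  0.1 69.5] shift goal-axes [ 1.1  0.3 69.5] F [ 0.01 -0.66  0.43] w 0.0919 q [-1.    0.38  0.19  2.11  0.45  0.41 -2.67]
```

```bash
python3 -m inch '[[1,0.5,0,25,0,0.3,0],[1,0.5,0,25,0,0.3,0],[1,0.5,0,12,0,0,0],[1,0,0,7.5,0,0,0],[1,0,0,0,0,0,0],[1,0,0,0,0,0,0],[0,0,0,0,0,0,0],[0,0,0,0,0,0,0],[-0.5,0,0,0,0,0,0],[-0.5,0,0,0,0,0,0],[-0.5,0,0,0,0,0,0],[-0.5,0,0,0,0,0,0]]' 12
python3 - <<'E'
from geo import *
c=np.array([.5065,.3353,.0576]);a=np.radians(6.8);n=np.array([-np.sin(.384)*np.cos(a),-np.sin(.384)*np.sin(a),np.cos(.384)])
goal(c-n*.012,6.8,22)
E
```

```text
time: 4.2
eef_pos: [0.5114, 0.3369, 0.0479]
tcp_rot: [0.979, 0.06, 0.192, -0.011]
ft_force: [-1.6, -0.1, 5.7]
grip_width: 0.0655
grasp_force: 12.0
t 4.2 pos [0.5114 0.3369 0.0479] turn tool deg [ 0.   -0.2   0.16] shift mm now-axes [-1.1  1.   1.1] shift goal-axes [-1.   1.   1.1] F [-1.62 -0.09  5.7 ] w 0.0655 q [-1.02  0.52  0.27  2.12  0.47  0.24 -2.69]
```

```bash
python3 -m inch '[[-0.5,0,0,-10,0,0,0],[-0.5,0,0,-25,0,0,0],[-0.5,0,0,-35,0,0,0],[-0.5,0,0,-35,0,-7.3,0],[-0.5,0,0,-35,0,-7.4,0],[-0.5,0,0,-20,0,-7.4,0],[-0.5,0,0,0,0,0,0]]'
python3 - <<'E'
from geo import *
goal([.512,-.1055,.227],0,0)
E
```

```text
time: 4.9
eef_pos: [0.4669, 0.3303, 0.1954]
tcp_rot: [0.998, 0.057, 0.015, -0.0]
ft_force: [1.4, -0.6, -0.9]
grip_width: 0.0654
grasp_force: 12.0
t 4.9 pos [0.4669 0.3303 0.1954] turn tool deg [-0.   -1.67  6.49] shift mm now-axes [ -3.6 438.1 -31. ] shift goal-axes [ 45.1 435.8 -31.6] F [ 1.4  -0.6  -0.93] w 0.0654 q [-0.7   0.36 -0.03  1.77  0.03  0.99 -2.2 ]
```

```bash
python3 -m inch '[[-0.5,0,0,-15,0,-1.6,6.5],[-0.5,5,46,-2,0,0,0],[-0.5,5,46,-2,0,0,0],[-0.5,5,46,-2,0,0,0],[-0.5,5,46,-2,0,0,0],[-0.5,5,46,-2,0,0,0],[-0.5,5,46,-2,0,0,0],[-0.5,5,46,-2,0,0,0],[-0.5,5,46,-2,0,0,0],[-0.5,5,46,0,0,0,0],[-0.5,0,22,0,0,0,0],[-0.5,0,0,0,0,0,0]]'
python3 -m inch '[[-0.5,0,0,0,0,0,0],[-0.5,0,0,0,0,0,0]]'
python3 look.py c wrist scene side
python3 - <<'E'
from geo import *
P=np.array([.612,-.1055,.035])
for v in('wrist','scene','side'):
    disc(f'pics/c_{v}.npz',P,.042,grey,False)
p,X,ok=cloud('pics/c_side.npz')
goal([.612,-.1055,.06],0,0)
E
```

```text
time: 6.1
eef_pos: [0.508, -0.1097, 0.2231]
tcp_rot: [1.0, -0.001, -0.0, 0.003]
ft_force: [-0.0, -0.4, -0.6]
grip_width: 0.0655
grasp_force: 12.0
time: 6.3
eef_pos: [0.5091, -0.1038, 0.2234]
tcp_rot: [1.0, 0.003, -0.0, 0.002]
ft_force: [-0.6, 0.0, -1.3]
grip_width: 0.0656
grasp_force: 12.0
pics/c_wrist.npz px 3697 centre [ 0.6112 -0.1038  0.0355] r 0.0408 n [0. 0. 1.] tilt 0.0 az 0.0
pics/c_scene.npz px 734 centre [ 0.6125 -0.1064  0.0349] r 0.0415 n [0. 0. 1.] tilt 0.0 az 0.0
pics/c_side.npz px 852 centre [ 0.6112 -0.1054  0.0359] r 0.0425 n [0. 0. 1.] tilt 0.0 az 0.0
t 6.45 pos [ 0.5094 -0.1042  0.2238] turn tool deg [0.2  0.   0.35] shift mm now-axes [102.6   1.4 163.8] shift goal-axes [102.6   1.3 163.8] F [-0.4  -0.78 -0.7 ] w 0.0658 q [-0.06  0.26  0.2   1.84 -0.06  1.04 -1.41]
```

View pics/c_side.png

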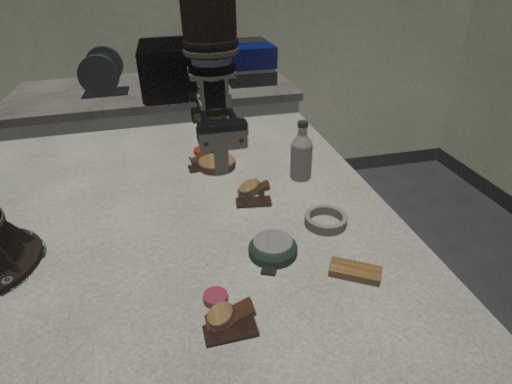

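Side view: the large disc is held level in the fingers at about (217,163), with the platen free at (273,243).

```bash
python3 -m inch '[[-0.5,34,0,20,0,0,0.3],[-0.5,34,0,30,0,0,0],[-0.5,35,0.3,35,0,0,0],[-0.5,0,0,40,0,0,0],[-0.5,0,0,30,0,0,0],[-0.5,0,0,15,0,0,0],[-0.5,0,0,5,0,0,0],[-0.5,0,0,0,0,0,0],[-0.5,0,0,0,0,0,0],[-0.5,0,0,0,0,0,0],[-0.5,0,0,0,0,0,0]]'
python3 - <<'E'
from geo import *
goal([.6125,-.1045,.0395],0,0)
E
```

```text
time: 7.55
eef_pos: [0.6132, -0.1066, 0.0502]
tcp_rot: [1.0, -0.001, 0.001, 0.002]
ft_force: [0.3, -0.2, 0.6]
grip_width: 0.0656
grasp_force: 12.0
t 7.55 pos [ 0.6132 -0.1066  0.0502] turn tool deg [ 0.22 -0.12 -0.08] shift mm now-axes [-0.7 -2.1 10.7] shift goal-axes [-0.7 -2.1 10.7] F [ 0.28 -0.23  0.63] w 0.0656 q [-0.03  0.62  0.16  1.77 -0.13  0.76 -1.37]
```

```bash
python3 -m inch '[[-0.5,-0.5,-1.5,4,0,0,0],[-0.5,0,0,2,0,0,0],[-0.5,0,0,0,0,0,0],[-0.5,0,0,0,0,0,0],[-0.5,0,0,0,0,0,0]]'
python3 - <<'E'
from geo import *
goal([.6125,-.1045,.0395],0,0)
E
python3 -m inch '[[-0.5,0,0,1,0,0,0],[-0.5,0,0,1,0,0,0],[-0.5,0,0,0,0,0,0],[-0.5,0,0,0,0,0,0]]'
python3 - <<'E'
from geo import *
goal([.6125,-.1045,.0395],0,0)
E
```

```text
time: 8.05
eef_pos: [0.612, -0.1051, 0.0429]
tcp_rot: [1.0, -0.001, 0.0, 0.002]
ft_force: [0.5, -0.5, -0.7]
grip_width: 0.0656
grasp_force: 12.0
t 8.05 pos [ 0.612  -0.1051  0.0429] turn tool deg [ 0.21 -0.   -0.08] shift mm now-axes [ 0.5 -0.6  3.4] shift goal-axes [ 0.5 -0.6  3.4] F [ 0.52 -0.49 -0.72] w 0.0656 q [-0.03  0.63  0.16  1.77 -0.13  0.75 -1.37]
time: 8.45
eef_pos: [0.6119, -0.105, 0.0409]
tcp_rot: [1.0, -0.001, -0.0, 0.002]
ft_force: [0.3, -0.6, -0.7]
grip_width: 0.0652
grasp_force: 12.0
t 8.45 pos [ 0.6119 -0.105   0.0409] turn tool deg [ 0.21  0.01 -0.08] shift mm now-axes [ 0.6 -0.5  1.3] shift goal-axes [ 0.6 -0.5  1.4] F [ 0.32 -0.61 -0.66] w 0.0652 q [-0.03  0.63  0.16  1.78 -0.13  0.75 -1.37]
```

```bash
for i in 1 2 ; do python3 -m inch '[[-0.5,0.3,-0.2,0.7,0,0,0],[-0.5,0,0,0,0,0,0],[-0.5,0,0,0,0,0,0]]' | grep -E 'eef|ft'; done
```

```text
eef_pos: [0.6123, -0.1048, 0.0402]
ft_force: [-0.6, -0.9, -1.7]
eef_pos: [0.6125, -0.1048, 0.0398]
ft_force: [-2.6, 0.3, 3.7]
```

```bash
python3 -m inch '[[0.55,0,0,0,0,0,0],[0.55,0,0,0,0,0,0],[1,0,0,0,0,0,0],[1,0,0,0,0,0,0],[1,0,0,-15,0,0,0],[1,0,0,-30,0,0,0],[1,-20,0,-40,0,0,0],[1,-40,0,-40,0,0,0],[1,-40,0,-40,0,0,0],[1,0,0,-15,0,0,0],[1,0,0,0,0,0,0],[1,0,0,0,0,0,0]]'
python3 look.py d wrist scene side
python3 - <<'E'
from geo import *
P=np.array([.612,-.105,.05])
for v in('wrist','scene','side'):
    disc(f'pics/d_{v}.npz',P,.033,wood,False)
f='pics/d_wrist.npz'
# platen ring fit: grey pixels near z=.035 beyond disc
disc(f,np.array([.6112,-.1038,.035]),.042,lambda h:grey(h)|wood(h),False)
goal([.6125,-.1045,.0395],0,0)
E
```

```text
time: 10.25
eef_pos: [0.5222, -0.1037, 0.2109]
tcp_rot: [1.0, -0.001, 0.001, 0.002]
ft_force: [0.3, 0.3, -0.6]
grip_width: 0.0917
grasp_force: 0.0
pics/d_wrist.npz px 2446 centre [ 0.6092 -0.1047  0.0505] r 0.031 n [0. 0. 1.] tilt 0.0 az 0.0
pics/d_scene.npz px 436 centre [ 0.6103 -0.107   0.0499] r 0.0314 n [0. 0. 1.] tilt 0.0 az 0.0
pics/d_side.npz px 471 centre [ 0.6086 -0.1061  0.0511] r 0.0311 n [0. 0. 1.] tilt 0.0 az 0.0
pics/d_wrist.npz px 3774 centre [ 0.6103 -0.1039  0.0501] r 0.0391 n [0. 0. 1.] tilt 0.0 az 0.0
t 10.4 pos [ 0.5216 -0.1037  0.2091] turn tool deg [ 0.21  0.11 -0.06] shift mm now-axes [9.120e+01 1.000e-01 1.695e+02] shift goal-axes [ 90.9   0.8 169.6] F [ 0.19  0.63 -0.71] w 0.092 q [-0.07  0.3   0.2   1.84 -0.07  1.01 -1.41]
```

View pics/d_wrist.png

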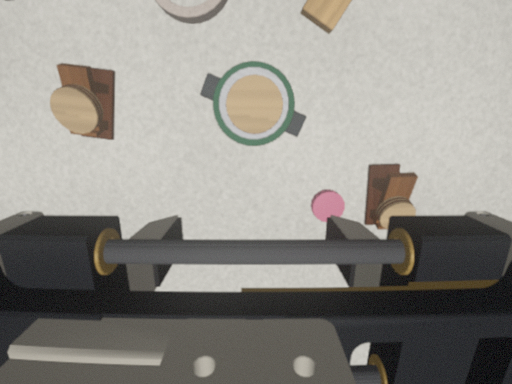

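Wrist view: the large disc is at (254,104) on the platen, with a near-even ring. It sits about 2 mm off towards the robot, which is acceptable. The medium disc is at (75,108) and the small one at (396,212). Next is the medium disc.

```bash
python3 -m inch '[[1,-3,-44,0,0,0,7],[1,-8,-43,-5,0,0,0],[1,-8,-43,-5,0,0,0],[1,-8,-43,-5,0,0,0],[1,-8,-43,0,0,0,0],[1,0,0,0,0,0,0],[1,0,0,0,0,0,0],[1,0,0,0,0,0,0]]'
python3 look.py e wrist
python3 - <<'E'
from geo import *
c,n=disc('pics/e_wrist.npz',np.array([.605,.1037,.0559]),.028,wood)
p,X,ok=cloud('pics/e_wrist.npz');hsv=cv2.cvtColor(p,cv2.COLOR_BGR2HSV)
m=ok&(hsv[...,1]>80)&(np.linalg.norm(X[...,:2]-c[:2],axis=2)<.09)&(X[...,2]<.015)&(X[...,2]>.002)
print('foot',m.sum(),cv2.minAreaRect((X[m][:,:2]*1e3).astype(np.float32)))
for az in(-7,-9): goal(c-n*.012,az,22)
E
```

```text
time: 11.2
eef_pos: [0.5083, 0.1135, 0.2236]
tcp_rot: [0.998, -0.062, -0.0, 0.003]
ft_force: [-0.3, -0.5, 0.1]
grip_width: 0.0918
grasp_force: 0.0
pics/e_wrist.npz px 1840 centre [0.6047 0.1049 0.0555] r 0.0276 n [-0.362  0.05   0.931] tilt 21.5 az 172.1
foot 107 ((613.8717041015625, 103.66552734375), (40.35663986206055, 83.70748901367188), 82.40148162841797)
t 11.25 pos [0.5084 0.1132 0.2238] turn tool deg [ 0.31 22.02 -0.15] shift mm now-axes [101.   -4.6 179.4] shift goal-axes [ 26.4  -3.4 204.2] F [ 0.23 -0.49  0.53] w 0.0922 q [-0.43  0.27  0.13  1.84 -0.03  1.04 -1.98]
t 11.25 pos [0.5084 0.1132 0.2238] turn tool deg [-0.07 22.02  1.83] shift mm now-axes [101.   -4.6 179.4] shift goal-axes [ 26.2  -6.9 204.2] F [ 0.23 -0.49  0.53] w 0.0922 q [-0.43  0.27  0.13  1.84 -0.03  1.04 -1.98]
```

```bash
python3 -m inch '[[1,0,0,0,0,7.3,0.2],[1,0,0,0,0,7.3,0.2],[1,0,0,0,0,7.4,0],[1,9,-1.5,45,0,0,0],[1,9,-1.5,45,0,0,0],[1,8.5,-1.5,45,0,0,0],[1,0,0,15,0,0,0],[1,0,0,0,0,0,0],[1,0,0,0,0,0,0],[1,0,0,0,0,0,0],[1,0,0,0,0,0,0]]'
python3 - <<'E'
from geo import *
c=np.array([.6047,.1049,.0555]);a=np.radians(-7.5);n=np.array([-np.sin(.384)*np.cos(a),-np.sin(.384)*np.sin(a),np.cos(.384)])
goal(c-n*.0115,-7.5,22)
E
```

```text
time: 12.35
eef_pos: [0.5893, 0.1086, 0.0968]
tcp_rot: [0.979, -0.064, 0.191, 0.013]
ft_force: [0.3, 0.3, -0.5]
grip_width: 0.092
grasp_force: 0.0
t 12.35 pos [0.5893 0.1086 0.0968] turn tool deg [ 0.07 -0.13  0.05] shift mm now-axes [-1.   1.6 55.6] shift goal-axes [-0.9  1.7 55.6] F [ 0.26  0.26 -0.52] w 0.092 q [-0.54  0.4   0.19  2.13  0.38  0.3  -2.42]
```

```bash
python3 -m inch '[[1,-0.5,0.8,25,0,0,0],[1,-0.4,0.8,18,0,0,0],[1,0,0,10,0,0,0],[1,0,0,2.5,0,0,0],[1,0,0,0,0,0,0],[1,0,0,0,0,0,0]]'
python3 - <<'E'
from geo import *
c=np.array([.6047,.1049,.0555]);a=np.radians(-7.5);n=np.array([-np.sin(.384)*np.cos(a),-np.sin(.384)*np.sin(a),np.cos(.384)])
goal(c-n*.0115,-7.5,22)
E
python3 -m inch '[[0,0,0,0,0,0,0],[0,0,0,0,0,0,0],[-0.5,0,0,0,0,0,0],[-0.5,0,0,0,0,0,0],[-0.5,0,0,0,0,0,0],[-0.5,0,0,0,0,0,0]]' 12
python3 - <<'E'
from geo import *
c=np.array([.6047,.1049,.0555]);a=np.radians(-7.5);n=np.array([-np.sin(.384)*np.cos(a),-np.sin(.384)*np.sin(a),np.cos(.384)])
goal(c-n*.0115,-7.5,22)
E
```

```text
time: 12.95
eef_pos: [0.6088, 0.1043, 0.0443]
tcp_rot: [0.979, -0.064, 0.191, 0.014]
ft_force: [-0.5, -0.4, -0.2]
grip_width: 0.0916
grasp_force: 0.0
t 12.95 pos [0.6088 0.1043 0.0443] turn tool deg [ 0.11 -0.07  0.08] shift mm now-axes [ 0.4 -0.  -0.4] shift goal-axes [ 0.4 -0.  -0.4] F [-0.54 -0.44 -0.21] w 0.0916 q [-0.53  0.52  0.22  2.13  0.41  0.18 -2.45]
time: 13.55
eef_pos: [0.6086, 0.1041, 0.0435]
tcp_rot: [0.98, -0.064, 0.191, 0.014]
ft_force: [-0.2, -0.3, 1.5]
grip_width: 0.0551
grasp_force: 12.0
t 13.55 pos [0.6086 0.1041 0.0435] turn tool deg [ 0.14 -0.03  0.08] shift mm now-axes [ 0.8 -0.3 -1.1] shift goal-axes [ 0.8 -0.3 -1.1] F [-0.25 -0.29  1.46] w 0.0551 q [-0.53  0.52  0.22  2.13  0.41  0.18 -2.45]
```

```bash
python3 -m inch '[[-0.5,0,0,-10,0,0,0],[-0.5,0,0,-25,0,0,0],[-0.5,0,0,-35,0,-7.3,0],[-0.5,0,0,-35,0,-7.4,0],[-0.5,0,0,-20,0,-7.4,0],[-0.5,0,0,0,0,0,-7.5],[-0.5,0,0,0,0,0,0],[-0.5,0,0,0,0,0,0]]'
python3 - <<'E'
from geo import *
goal([.610,-.1048,.054],0,0)
E
```

```text
time: 14.35
eef_pos: [0.5752, 0.1067, 0.1446]
tcp_rot: [1.0, -0.004, 0.026, 0.009]
ft_force: [-0.7, -0.0, 0.3]
grip_width: 0.0555
grasp_force: 12.0
t 14.35 pos [0.5752 0.1067 0.1446] turn tool deg [ 0.98 -2.99 -0.49] shift mm now-axes [ 31.7 209.6  95.9] shift goal-axes [ 34.8 211.5  90.6] F [-0.68 -0.02  0.32] w 0.0555 q [-0.17  0.43 -0.16  1.81  0.13  0.87 -1.99]
```

```bash
python3 -m inch '[[-0.5,0,0,-10,1,-3,-0.5],[-0.5,7,42,0,0,0,0],[-0.5,7,42,0,0,0,0],[-0.5,7,42,0,0,0,0],[-0.5,7,42,0,0,0,0],[-0.5,7,42,0,0,0,0],[-0.5,0,0,20,0,0,0],[-0.5,0,0,35,0,0,0],[-0.5,0,0,20,0,0,0],[-0.5,0,0,0,0,0,0],[-0.5,0,0,0,0,0,0],[-0.5,0,0,0,0,0,0]]'
python3 - <<'E'
from geo import *
goal([.610,-.1048,.054],0,0)
E
```

```text
time: 15.55
eef_pos: [0.612, -0.1025, 0.0811]
tcp_rot: [1.0, 0.002, 0.001, -0.0]
ft_force: [-0.1, -1.0, 0.7]
grip_width: 0.0559
grasp_force: 12.0
t 15.55 pos [ 0.612  -0.1025  0.0811] turn tool deg [-0.01 -0.12  0.18] shift mm now-axes [-2.   2.3 27.1] shift goal-axes [-2.   2.3 27.1] F [-0.05 -0.97  0.68] w 0.0559 q [ 0.17  0.58 -0.13  1.73  0.1   0.84 -1.57]
```

```bash
python3 -m inch '[[-0.5,-2,2.3,0,0,-0.1,0.2],[-0.5,0,0,10,0,0,0],[-0.5,0,0,0,0,0,0],[-0.5,0,0,0,0,0,0]]'; python3 look.py f scene side
python3 - <<'E'
from geo import *
goal([.610,-.1048,.054],0,0)
for v in('scene','side'):
    try: disc(f'pics/f_{v}.npz',np.array([.61,-.105,.085]),.028,wood,False,zmin=.07)
    except Exception as e: print(e)
a,b=[cv2.resize(cv2.imread(f'pics/f_{v}.png')[y-50:y+50,x-65:x+65],(400,308),interpolation=2) for v,x,y in(('scene',197,205),('side',273,225))]
cv2.imwrite('pics/f_crop.png',np.hstack([a,b]))
E
```

```text
time: 15.95
eef_pos: [0.6089, -0.1052, 0.0694]
tcp_rot: [1.0, -0.0, -0.001, -0.0]
ft_force: [-0.5, 0.1, 0.7]
grip_width: 0.0555
grasp_force: 12.0
t 16.05 pos [ 0.6093 -0.1051  0.0698] turn tool deg [-0.03  0.08 -0.01] shift mm now-axes [ 0.7 -0.3 15.8] shift goal-axes [ 0.7 -0.3 15.8] F [-0.01  0.48 -0.23] w 0.0554 q [ 0.17  0.59 -0.13  1.74  0.1   0.82 -1.57]
pics/f_scene.npz px 239 centre [ 0.6162 -0.1048  0.0812] r 0.0224 n [0. 0. 1.] tilt 0.0 az 0.0
pics/f_side.npz px 69 centre [ 0.6023 -0.1069  0.0827] r 0.0202 n [0. 0. 1.] tilt 0.0 az 0.0
```

View pics/f_crop.png

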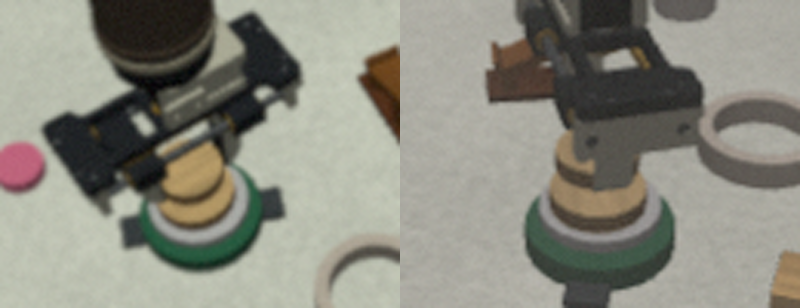

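The crops show the medium disc held level just above the large disc, but the fingers hide too much for a fit. Lowering now.

```bash
python3 -m inch '[[-0.5,0.5,-0.2,8,0,0,0],[-0.5,0,0,5,0,0,0],[-0.5,0,0,0,0,0,0],[-0.5,0,0,0,0,0,0]]' | grep -E 'eef|ft'; for i in 1 2 3 ; do python3 -m inch '[[-0.5,0.1,0,0.8,0,0,0],[-0.5,0,0,0,0,0,0],[-0.5,0,0,0,0,0,0]]' | grep -E 'eef|ft'; done
```

```text
eef_pos: [0.6096, -0.1049, 0.0564]
ft_force: [-0.3, -0.0, 0.1]
eef_pos: [0.61, -0.1049, 0.0561]
ft_force: [-0.6, -0.4, 0.3]
eef_pos: [0.6099, -0.1049, 0.0552]
ft_force: [0.6, -0.9, 0.1]
eef_pos: [0.61, -0.1049, 0.0543]
ft_force: [0.0, -0.8, 0.1]
```

```bash
for i in 1 2 ; do python3 -m inch '[[-0.5,0,0,0.7,0,0,0],[-0.5,0,0,0,0,0,0],[-0.5,0,0,0,0,0,0]]' | grep -E 'eef|ft'; done
```

```text
eef_pos: [0.61, -0.1049, 0.0536]
ft_force: [0.3, 0.3, -0.2]
eef_pos: [0.6101, -0.1049, 0.053]
ft_force: [0.3, -0.4, 0.9]
```

```bash
python3 -m inch '[[-0.5,0,0,0.6,0,0,0],[-0.5,0,0,0,0,0,0],[-0.5,0,0,0,0,0,0]]' | grep -E 'eef|ft'
```

```text
eef_pos: [0.6101, -0.1049, 0.0528]
ft_force: [-1.6, 0.3, 5.7]
```

Contact. Release, back off and look.

```bash
python3 -m inch '[[0.35,0,0,-0.4,0,0,0],[0.35,0,0,0,0,0,0],[1,0,0,0,0,0,0],[1,0,0,0,0,0,0],[1,0,0,-15,0,0,0],[1,0,0,-30,0,0,0],[1,-20,0,-40,0,0,0],[1,-40,0,-40,0,0,0],[1,-30,0,-30,0,0,0],[1,0,0,0,0,0,0],[1,0,0,0,0,0,0],[1,0,0,0,0,0,0]]'
python3 look.py g wrist scene side
python3 - <<'E'
from geo import *
goal([.610,-.1048,.054],0,0)
for v in('wrist','scene','side'):
    disc(f'pics/g_{v}.npz',np.array([.61,-.105,.065]),.028,wood,False,zmin=.059)
    disc(f'pics/g_{v}.npz',np.array([.61,-.105,.05]),.033,wood,False,zmin=.045)
cv2.imwrite('pics/g_crop.png',cv2.resize(cv2.imread('pics/g_wrist.png')[30:180,160:350],(760,600),interpolation=2))
E
```

```text
time: 19.45
eef_pos: [0.5252, -0.1048, 0.203]
tcp_rot: [1.0, 0.0, -0.001, -0.0]
ft_force: [0.5, 0.9, -0.8]
grip_width: 0.0918
grasp_force: 0.0
t 19.6 pos [ 0.525  -0.1047  0.2022] turn tool deg [-0.05  0.18  0.02] shift mm now-axes [ 85.5   0.2 147.9] shift goal-axes [8.500e+01 1.000e-01 1.482e+02] F [-0.98 -0.18  0.21] w 0.0914 q [ 0.22  0.32 -0.15  1.81  0.06  1.01 -1.53]
pics/g_wrist.npz px 2213 centre [ 0.6097 -0.1045  0.0655] r 0.0273 n [0. 0. 1.] tilt 0.0 az 0.0
pics/g_wrist.npz px 2576 centre [ 0.6085 -0.1047  0.0654] r 0.0295 n [0. 0. 1.] tilt 0.0 az 0.0
pics/g_scene.npz px 323 centre [ 0.611  -0.1071  0.065 ] r 0.0267 n [0. 0. 1.] tilt 0.0 az 0.0
pics/g_scene.npz px 362 centre [ 0.6123 -0.1069  0.0649] r 0.028 n [0. 0. 1.] tilt 0.0 az 0.0
pics/g_side.npz px 339 centre [ 0.609  -0.1053  0.066 ] r 0.0263 n [0. 0. 1.] tilt 0.0 az 0.0
pics/g_side.npz px 339 centre [ 0.609  -0.1053  0.066 ] r 0.0263 n [0. 0. 1.] tilt 0.0 az 0.0
```

View pics/g_crop.png

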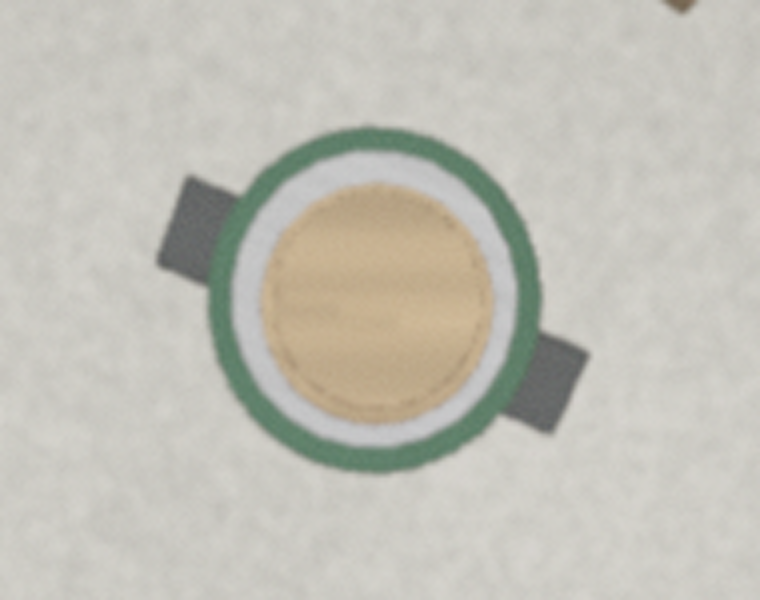

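The crop shows the medium disc (dashed edge) concentric on the large one to within about 0.5 mm. Now the small disc.

```bash
python3 -m inch '[[1,-25,32,-5,0,0,0],[1,-25,32,-5,0,0,0],[1,-25,32,-5,0,0,0],[1,-25,32,-5,0,0,0],[1,-25,32,0,0,0,0],[1,-25,30,0,0,0,0],[1,0,0,0,0,0,-3],[1,0,0,0,0,0,0],[1,0,0,0,0,0,0],[1,0,0,0,0,0,0]]'
python3 look.py h wrist
python3 - <<'E'
from geo import *
c,n=disc('pics/h_wrist.npz',np.array([.4743,-.29,.0527]),.023,wood)
p,X,ok=cloud('pics/h_wrist.npz');hsv=cv2.cvtColor(p,cv2.COLOR_BGR2HSV)
m=ok&(hsv[...,1]>80)&(np.linalg.norm(X[...,:2]-c[:2],axis=2)<.07)&(X[...,2]<.015)&(X[...,2]>.002)
print('foot',m.sum(),cv2.minAreaRect((X[m][:,:2]*1e3).astype(np.float32)))
az=3;a=np.radians(az);n=np.array([-np.sin(.384)*np.cos(a),-np.sin(.384)*np.sin(a),np.cos(.384)])
goal(c-n*.0115,az,22)
E
```

```text
time: 20.6
eef_pos: [0.3757, -0.2941, 0.223]
tcp_rot: [1.0, 0.027, -0.001, -0.001]
ft_force: [0.1, 0.4, 0.3]
grip_width: 0.0919
grasp_force: 0.0
pics/h_wrist.npz px 1247 centre [ 0.4733 -0.2885  0.0534] r 0.0227 n [-0.363 -0.01   0.932] tilt 21.3 az -178.4
foot 142 ((487.92742919921875, -268.18780517578125), (85.04354095458984, 80.07323455810547), 1.515926480293274)
t 20.65 pos [ 0.3756 -0.2941  0.2231] turn tool deg [-0.07 22.09  0.04] shift mm now-axes [102.4  -0.2 180.2] shift goal-axes [ 27.1  -0.5 205.5] F [ 0.18  0.36 -0.37] w 0.0916 q [ 0.59  0.2  -0.04  1.92  0.01  1.02 -0.98]
```

```bash
python3 -m inch '[[1,0,0,0,0,7.3,0.5],[1,0,0,0,0,7.3,0.5],[1,0,0,0,0,7.4,0],[1,9,-0.7,45,0,0,0],[1,9,-0.7,45,0,0,0],[1,8.5,-0.7,45,0,0,0],[1,0,0,15,0,0,0],[1,0,0,0,0,0,0],[1,0,0,0,0,0,0],[1,0,0,0,0,0,0],[1,0,0,0,0,0,0]]'
cat > s.py <<'E'
from geo import *
c=np.array([.4733,-.2885,.0534]);a=np.radians(2);n=np.array([-np.sin(.384)*np.cos(a),-np.sin(.384)*np.sin(a),np.cos(.384)])
goal(c-n*.0115,2,22)
E
python3 s.py
```

```text
time: 21.75
eef_pos: [0.4546, -0.2897, 0.0947]
tcp_rot: [0.982, 0.017, 0.187, -0.005]
ft_force: [-0.5, 0.3, 0.4]
grip_width: 0.0917
grasp_force: 0.0
t 21.75 pos [ 0.4546 -0.2897  0.0947] turn tool deg [-0.14  0.44 -0.03] shift mm now-axes [ 2.3 -0.4 56.8] shift goal-axes [ 1.9 -0.5 56.8] F [-0.5   0.33  0.37] w 0.0917 q [ 0.75  0.36 -0.15  2.19 -0.54  0.34 -0.44]
```

```bash
python3 -m inch '[[1,1,-0.2,25,0,0.4,0],[1,0.9,-0.2,18,0,0,0],[1,0,0,10,0,0,0],[1,0,0,3.5,0,0,0],[1,0,0,0,0,0,0],[1,0,0,0,0,0,0]]'; python3 s.py
python3 -m inch '[[0,0,0,0,0,0,0],[0,0,0,0,0,0,0],[-0.6,0,0,0,0,0,0],[-0.6,0,0,0,0,0,0],[-0.6,0,0,0,0,0,0],[-0.6,0,0,0,0,0,0],[-0.6,0,0,0,0,0,0]]' 12
python3 s.py
```

```text
time: 22.35
eef_pos: [0.4771, -0.2879, 0.0422]
tcp_rot: [0.982, 0.017, 0.19, -0.005]
ft_force: [0.1, -0.4, -0.4]
grip_width: 0.0917
grasp_force: 0.0
t 22.35 pos [ 0.4771 -0.2879  0.0422] turn tool deg [-0.2   0.09 -0.04] shift mm now-axes [ 0.6  0.4 -0.3] shift goal-axes [ 0.6  0.4 -0.3] F [ 0.1  -0.41 -0.37] w 0.0917 q [ 0.78  0.49 -0.24  2.19 -0.6   0.2  -0.38]
time: 23.05
eef_pos: [0.4771, -0.2876, 0.0415]
tcp_rot: [0.982, 0.017, 0.19, -0.005]
ft_force: [0.5, -0.2, -0.1]
grip_width: 0.0451
grasp_force: 12.0
t 23.05 pos [ 0.4771 -0.2876  0.0415] turn tool deg [-0.24  0.13 -0.03] shift mm now-axes [ 0.9  0.8 -0.9] shift goal-axes [ 0.9  0.8 -0.9] F [ 0.51 -0.19 -0.09] w 0.0451 q [ 0.78  0.49 -0.24  2.19 -0.6   0.2  -0.38]
```

```bash
python3 -m inch '[[-0.6,0,0,-10,0,0,0],[-0.6,0,0,-25,0,0,0],[-0.6,0,0,-35,0,-5.5,0],[-0.6,0,0,-40,0,-5.5,0],[-0.6,0,0,-20,0,-5.5,0],[-0.6,0,0,-5,0,-5.5,2],[-0.6,0,0,0,0,0,0],[-0.6,0,0,0,0,0,0],[-0.6,0,0,0,0,0,0]]'
python3 - <<'E'
from geo import *
goal([.610,-.1049,.072],0,0)
E
```

```text
time: 23.95
eef_pos: [0.438, -0.2885, 0.1547]
tcp_rot: [1.0, 0.003, 0.017, -0.006]
ft_force: [-0.3, -0.5, 0.2]
grip_width: 0.0455
grasp_force: 12.0
t 23.95 pos [ 0.438  -0.2885  0.1547] turn tool deg [-0.63 -1.91  0.29] shift mm now-axes [ 170.  -181.8   90.4] shift goal-axes [ 172.  -183.6   82.7] F [-0.28 -0.54  0.22] w 0.0455 q [ 0.31  0.34  0.25  1.94 -0.14  0.85 -0.93]
```

```bash
python3 -m inch '[[-0.6,0,0,-5,-0.6,-1.9,0.3],[-0.6,29,-30.5,0,0,0,0],[-0.6,29,-30.5,0,0,0,0],[-0.6,29,-30.5,0,0,0,0],[-0.6,29,-30.5,0,0,0,0],[-0.6,29,-30.5,0,0,0,0],[-0.6,27,-31,20,0,0,0],[-0.6,0,0,30,0,0,0],[-0.6,0,0,20,0,0,0],[-0.6,0,0,0,0,0,0],[-0.6,0,0,0,0,0,0],[-0.6,0,0,0,0,0,0]]'
python3 - <<'E'
from geo import *
goal([.6101,-.1049,.068],0,0)
E
```

```text
time: 25.15
eef_pos: [0.6117, -0.1063, 0.0917]
tcp_rot: [1.0, -0.001, 0.001, 0.0]
ft_force: [0.8, -0.4, 0.4]
grip_width: 0.0452
grasp_force: 12.0
t 25.15 pos [ 0.6117 -0.1063  0.0917] turn tool deg [ 0.04 -0.12 -0.06] shift mm now-axes [-1.7 -1.4 23.7] shift goal-axes [-1.6 -1.4 23.7] F [ 0.81 -0.41  0.35] w 0.0452 q [-0.05  0.56  0.19  1.74 -0.14  0.85 -1.36]
```

```bash
python3 -m inch '[[-0.6,-1.6,-1.4,14,0,0,0],[-0.6,0,0,5,0,0,0],[-0.6,0,0,0,0,0,0],[-0.6,0,0,0,0,0,0],[-0.6,0,0,0,0,0,0]]' | grep -E 'eef|ft'; for i in 1 2 3 ; do python3 -m inch '[[-0.6,0.1,0,0.8,0,0,0],[-0.6,0,0,0,0,0,0],[-0.6,0,0,0,0,0,0]]' | grep -E 'eef|ft'; done
```

```text
eef_pos: [0.6103, -0.104, 0.0722]
ft_force: [-0.3, -0.5, -0.3]
eef_pos: [0.6099, -0.1038, 0.0707]
ft_force: [0.2, 0.3, -0.7]
eef_pos: [0.61, -0.1039, 0.0698]
ft_force: [0.6, 0.1, -0.1]
eef_pos: [0.6101, -0.1039, 0.069]
ft_force: [-0.6, 0.8, -0.2]
```

```bash
for i in 1 2 ; do python3 -m inch '[[-0.6,0,0.5,0.6,0,0,0],[-0.6,0,0,0,0,0,0],[-0.6,0,0,0,0,0,0]]' | grep -E 'eef|ft'; done
```

```text
eef_pos: [0.6101, -0.1044, 0.0684]
ft_force: [-0.2, -0.3, -0.7]
eef_pos: [0.6102, -0.1046, 0.0682]
ft_force: [-0.7, 1.9, 5.0]
```

```bash
python3 -m inch '[[0.1,0,0,-0.3,0,0,0],[0.1,0,0,0,0,0,0],[1,0,0,0,0,0,0],[1,0,0,0,0,0,0],[1,0,0,-15,0,0,0],[1,0,0,-30,0,0,0],[-1,-20,0,-40,0,0,0],[-1,-40,0,-40,0,0,0],[-1,-30,0,-20,0,0,0],[-1,0,0,0,0,0,0],[-1,0,0,0,0,0,0],[-1,0,0,0,0,0,0]]'
python3 look.py i wrist scene side
python3 - <<'E'
from geo import *
for v in('wrist','scene','side'):
    disc(f'pics/i_{v}.npz',np.array([.61,-.105,.081]),.023,wood,False,zmin=.074)
goal([.610,-.105,.0865],0,0)
cv2.imwrite('pics/i_crop.png',cv2.resize(cv2.imread('pics/i_wrist.png')[30:180,160:350],(760,600),interpolation=2))
E
```

```text
time: 28.35
eef_pos: [0.5253, -0.1045, 0.2085]
tcp_rot: [1.0, 0.0, 0.0, 0.0]
ft_force: [0.1, 0.2, -0.2]
grip_width: 0.0393
grasp_force: 0.0
pics/i_wrist.npz px 1580 centre [ 0.6103 -0.1043  0.0805] r 0.0222 n [0. 0. 1.] tilt 0.0 az 0.0
pics/i_scene.npz px 223 centre [ 0.6118 -0.1069  0.0801] r 0.0216 n [0. 0. 1.] tilt 0.0 az 0.0
pics/i_side.npz px 221 centre [ 0.6103 -0.1056  0.0811] r 0.0212 n [0. 0. 1.] tilt 0.0 az 0.0
t 28.5 pos [ 0.525  -0.1046  0.2077] turn tool deg [0.05 0.07 0.04] shift mm now-axes [ 85.2   0.3 121.1] shift goal-axes [ 85.    0.4 121.2] F [ 0.09 -0.36 -0.11] w 0.0272 q [-0.08  0.31  0.23  1.83 -0.08  1.01 -1.39]
```

View pics/i_crop.png

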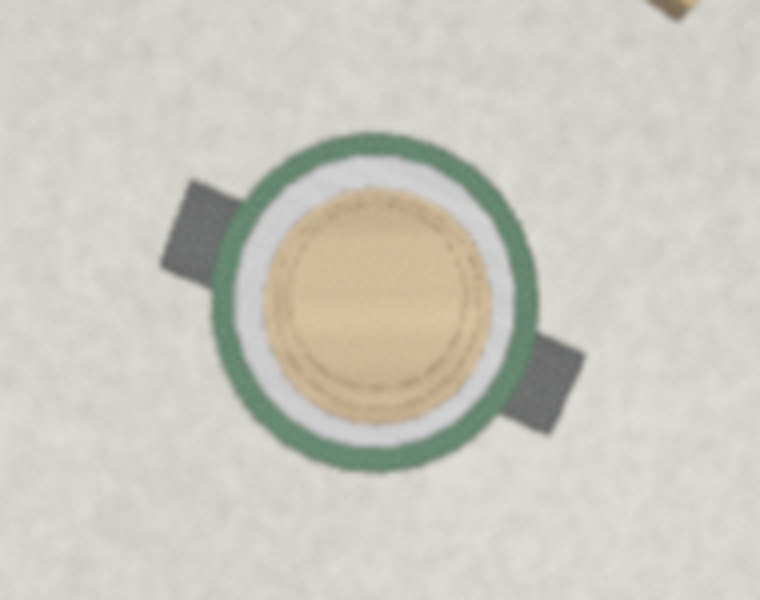

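The crop shows three concentric steps, with the small disc centred to about 0.6 mm. Now pressing with closed fingers.

```bash
python3 -m inch '[[-1,30,0,0,0,0,0],[-1,30,0,20,0,0,0],[-1,26,0.2,30,0,0,0],[-1,0,0,35,0,0,0],[-1,0,0,20,0,0,0],[-1,0,0,10,0,0,0],[-1,0,0,3,0,0,0],[-1,0,0,0,0,0,0],[-1,0,0,0,0,0,0],[-1,0,0,0,0,0,0],[-1,0,0,0,0,0,0],[-1,0,0,0,0,0,0]]'
python3 - <<'E'
from geo import *
goal([.611,-.1048,.081],0,0)
E
```

```text
time: 29.7
eef_pos: [0.611, -0.105, 0.0911]
tcp_rot: [1.0, 0.0, 0.001, 0.0]
ft_force: [-0.4, -0.0, 0.2]
grip_width: 0.0006
grasp_force: 0.0
t 29.7 pos [ 0.611  -0.105   0.0911] turn tool deg [ 0.05 -0.06  0.03] shift mm now-axes [-0.  -0.2 10.1] shift goal-axes [ 0.  -0.2 10.1] F [-0.35 -0.01  0.22] w 0.0006 q [-0.05  0.56  0.2   1.75 -0.14  0.84 -1.36]
```

```bash
python3 -m inch '[[-1,0,0,4,0,0,0],[-1,0,0,3,0,0,0],[-1,0,0,1.5,0,0,0],[-1,0,0,0,0,0,0],[-1,0,0,0,0,0,0]]' | grep -E 'eef|ft'; for i in 1 2; do python3 -m inch '[[-1,0,0,0.5,0,0,0],[-1,0,0,0,0,0,0],[-1,0,0,0,0,0,0]]' | grep -E 'eef|ft'; done
```

```text
eef_pos: [0.6107, -0.1051, 0.0819]
ft_force: [-0.1, 0.2, -0.1]
eef_pos: [0.6108, -0.1051, 0.0816]
ft_force: [-0.2, -0.1, -0.1]
eef_pos: [0.6108, -0.105, 0.081]
ft_force: [0.6, 0.2, -0.2]
```

```bash
for i in 1 2; do python3 -m inch '[[-1,0,0,0.3,0,0,0],[-1,0,0,0,0,0,0],[-1,0,0,0,0,0,0]]' | grep -E 'eef|ft'; done
```

```text
eef_pos: [0.6108, -0.105, 0.0807]
ft_force: [0.3, 0.1, -0.0]
eef_pos: [0.6108, -0.1051, 0.0805]
ft_force: [0.1, 0.0, 0.8]
```

```bash
for i in 1 2; do python3 -m inch '[[-1,0,0,0.4,0,0,0],[-1,0,0,0,0,0,0],[-1,0,0,0,0,0,0]]' | grep -E 'eef|ft'; done
```

```text
eef_pos: [0.6108, -0.1051, 0.0803]
ft_force: [-1.4, 0.1, 5.4]
eef_pos: [0.6108, -0.1051, 0.0801]
ft_force: [-2.8, 1.0, 6.6]
```

```bash
for i in 1 2; do python3 -m inch '[[-1,-0.1,0,0.5,0,0,0],[-1,0,0,0,0,0,0],[-1,0,0,0,0,0,0]]' | grep -E 'eef|ft'; done
```

```text
eef_pos: [0.6108, -0.1051, 0.0798]
ft_force: [-2.0, 0.4, 8.9]
eef_pos: [0.6108, -0.1051, 0.0796]
ft_force: [-3.9, 1.0, 11.7]
```

```bash
python3 -m inch '[[-1,-0.2,0,0.5,0,0,0],[-1,0,0,0,0,0,0],[-1,0,0,0,0,0,0]]' | grep -E 'eef|ft'; python3 -m inch '[[-1,-0.1,0,0.3,0,0,0],[-1,0,0,0,0,0,0],[-1,0,0,0,0,0,0]]' | grep -E 'eef|ft'
```

```text
eef_pos: [0.6109, -0.1051, 0.0794]
ft_force: [-3.8, 0.6, 13.0]
eef_pos: [0.6109, -0.1051, 0.0792]
ft_force: [-3.8, 2.3, 14.1]
```

```bash
python3 -m inch '[[-1,0,0,0.3,0,0,0],[-1,0,0,0,0,0,0],[-1,0,0,0,0,0,0],[-1,0,0,0,0,0,0],[-1,0,0,0,0,0,0],[-1,0,0,0,0,0,0]]' | grep -E 'eef|ft';python3 -m inch '[[-1,0,0,0,0,0,0],[-1,0,0,0,0,0,0],[-1,0,0,0,0,0,0],[-1,0,0,0,0,0,0],[-1,0,0,0,0,0,0],[-1,0,0,0,0,0,0]]' | grep -E 'eef|ft'
python3 -m inch '[[-1,0,0,-1,0,0,0],[-1,0,0,-1,0,0,0],[-1,0,0,-1.5,0,0,0],[-1,0,0,-5,0,0,0],[-1,0,0,-20,0,0,0],[-1,-20,0,-40,0,0,0],[-1,-40,0,-40,0,0,0],[-1,-25,0,-20,0,0,0],[-1,0,0,0,0,0,0],[-1,0,0,0,0,0,0],[-1,0,0,0,0,0,0]]' | grep -E 'time|eef|ft'
python3 look.py j wrist scene side
python3 - <<'E'
from geo import *
for v in('wrist','scene','side'):
    disc(f'pics/j_{v}.npz',np.array([.61,-.105,.081]),.023,wood,False,zmin=.074)
cv2.imwrite('pics/j_crop.png',cv2.resize(cv2.imread('pics/j_wrist.png')[30:180,160:350],(760,600),interpolation=2))
E
```

```text
eef_pos: [0.6109, -0.1051, 0.0791]
ft_force: [-3.2, 1.4, 16.5]
eef_pos: [0.6109, -0.1051, 0.0791]
ft_force: [-3.9, 1.1, 16.4]
time: 35.5
eef_pos: [0.5302, -0.1047, 0.2006]
ft_force: [-0.0, 0.6, -1.2]
pics/j_wrist.npz px 1661 centre [ 0.6104 -0.1042  0.0805] r 0.0223 n [0. 0. 1.] tilt 0.0 az 0.0
pics/j_scene.npz px 222 centre [ 0.6113 -0.1068  0.0795] r 0.0216 n [0. 0. 1.] tilt 0.0 az 0.0
pics/j_side.npz px 223 centre [ 0.61   -0.1056  0.081 ] r 0.0212 n [0. 0. 1.] tilt 0.0 az 0.0
```

View pics/j_crop.png

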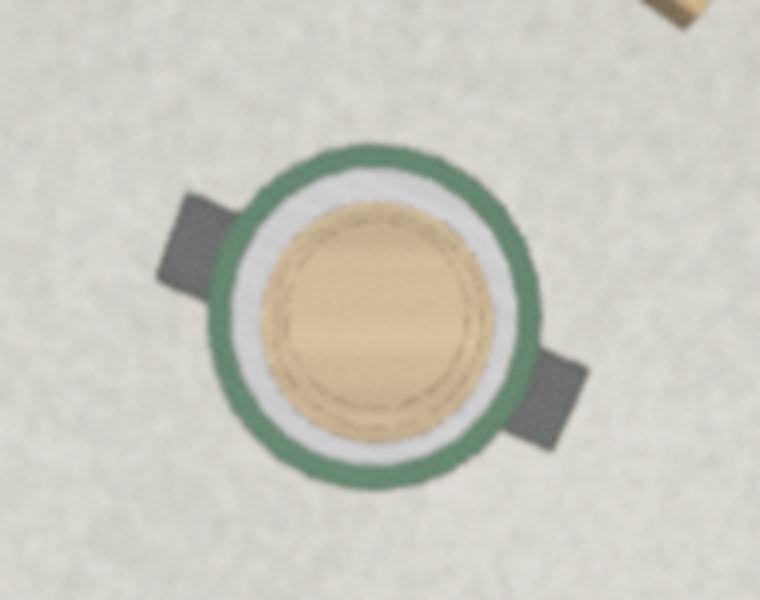

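The stack is unchanged after the press, with its steps still even, and the arm is clear.

```bash
python3 -c "
from plant import ctrl
print(ctrl.close_job())"
```

```text
the job is handed in; nothing more can be done
None
```

The stepped pulley is stacked on the press plate, pressed with about 16 N for just over a second, released and handed in. By the cameras, the medium and small discs are each within about 1 mm of centre and the large disc is about 2.4 mm off the plate's centre (limit 4 mm). The judge's verdict was not shown.

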